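# Fit the compression spring on its guide rod

## Task

Take the wide steel coil spring and thread it over the upright rod of the steel bracket, lowering it by hand (do not let it drop; twist it a little if the coils catch) until it stands fully down on the round seat at the foot of the rod, then let go. Leave the slim spring standing where it is.

Things in the scene. Friction and masses are not known exactly. Their poses are not given: they have to be found in the camera images.
- wide_spring: the wide compression spring to be fitted: bare steel wire 5 mm thick, outer diameter 46 mm, bore 36 mm, length 70 mm, closed flat ends, about 90 g, standing upright on the bench. Stiff: it does not shorten under hand force. Origin at its centre (on the axis, 35 mm above its lower end); z along its axis. Grip it across its diameter, at any yaw.
- slim_spring: the other spring, to be left alone: steel wire 4 mm thick, outer diameter 22 mm, bore 14 mm (too small for the rod), length 50 mm, standing upright on the bench. Origin at its centre, 25 mm above its lower end; z along its axis.
- seat (a point): centre of the top face of the round seat collar (52 mm across) at the foot of the bracket's rod, 18 mm above the bench. The rod rises from here along z: 16 mm thick, 85 mm high, tapering to 8 mm over its last 12 mm. The bracket, a steel plate 80 x 145 x 10 mm, is fixed; 85 mm from the rod towards the point's -y it has a low boss 42 mm across, 34 mm above the bench.
Not all that is in view belongs to the job. Leave any pink look-alike of the part that bears seat alone.

How it is judged (in metres and radians):
At the end, for the whole second after the job is handed in: The wide spring is round the rod and stands on the seat: its centre within 14 mm of the rod's axis and 29 to 41 mm above the seat, its axis within 10 degrees of the rod's, at rest; the slim spring stands upright within 30 mm of where it was (horizontal distance between wide_spring and seat below 0.014 m and z of wide_spring in the frame of seat between 0.029 and 0.041 m and angle between the z axis of wide_spring and the z axis of seat, either way round below 0.17 rad and linear speed of wide_spring below 0.02 m/s and angle between slim_spring's own z axis and vertical below 0.17 rad and distance of slim_spring from where it was at the start of the episode below 0.03 m); the robot touches nothing.
It fails at once if the wide spring drops down the rod (faster than 0.5 m/s while round the rod) (horizontal distance between wide_spring and seat below 0.02 m and z of wide_spring in the frame of seat below 0.12 m and linear speed of wide_spring above 0.5 m/s).
It fails at once if the slim spring is knocked over or carried off (tipped by more than 30 degrees or moved by more than 50 mm) (angle between slim_spring's own z axis and vertical above 0.52 rad or distance of slim_spring from where it was at the start of the episode above 0.05 m).
It also fails if it takes over 35 s, if anything falls off the work surface, if the arm or the gripper's body presses on something with over 40 N, if the wrist force passes 120 N, or if a joint passes its speed limit or range.

## Robot

A 7-joint arm with a two-finger parallel gripper is mounted at the origin on a cart in front of the work surface, level with it; the furniture and walls round the work are solid. World frame = base frame: x ahead of the robot, y to its left, z up, the work surface at z = 0. Lengths are in mm, angles in rad, forces in N, time in s.
With the tool pointing down it reaches from about 400 to 875 mm from the base axis. Payload 4.4 kg.
Tool frame: the origin (TCP) lies midway between the tips of the shut fingers; the grasp point (between the pads) lies 19 mm behind it (ctrl.pinch_z is the distance from the TCP to the grasp point, in mm); z points along the fingers, y is the line along which they close (so a half turn about z gives the same grasp; the last joint's range is limited). The gripper opens to 85 mm and grips with 20 to 120 N. Pads are 22 mm wide; open, the fingers measure 114 mm over their backs; the gripper's body (76 mm by 85 mm) begins 54 mm behind the grasp point. The pads swing forward as they close: fully open they stand 13 mm farther back than shut.
Start: joints at [-1.376, 0.628, 0.038, 1.517, -0.027, 0.996, -0.02], TCP at [167.58, 628.04, 231.313] pointing down, gripper open.
Joint ranges: [-3.06, 3.06], [-0.37, 2.12], [-1.25, 1.32], [0.18, 2.47], [-1.1, 4.24], [0.23, 1.98], [-2.94, 2.94]. Speed limits (rad/s): [2.57, 2.57, 3.14, 3.14, 3.14, 3.14, 3.14].

## Interface

Orientations are given as [roll, pitch, yaw] about the fixed x, y, z axes, in that order (R = Rz(yaw) Ry(pitch) Rx(roll)).
In Python, from cell import read_state, cams, order, ctrl gives the robot as it stands.
- The arm moves only by the tool move_arm, never from a script. Its argument "targets" is text: rows parted by semicolons, each of 7 numbers parted by spaces: the gripper's target within -1 to 1 (fully open at 1, half-way at 0, shut at -1), then the shift along the tool's x, y, z in cm, then the turn, a rotation vector about the tool's x, y, z in degrees. A call has 1 to 5 rows; each row shifts and turns the commanded pose from where the row before left it, along the tool's axes as they then stand; what a row does not reach is not made up. A row lasts 1/12 s, in which the tool goes at most 41.7 mm and 7.16 degrees, less where a joint would pass 70% of its speed; a pose out of reach is approached as far as the arm can. A call with a gripper value outside its range is refused whole. The fingers move at their own pace and stop on an object; the grip force is fixed at half the most. Time passes only in rows, so rows that do not move let the fingers close. It gives the time, the measured TCP pose, the force, the opening and the grip force at its end, in the units of the state.
- read_state(): the state, without advancing time (a new reading comes with each control period).
- cams.get_image(name): name is "side" or "top" or "wrist"; returns a dict with "color" (480x640x3 uint8, red, green, blue), "fovy" (degrees; the focal length in pixels is half the picture's height over the tangent of half this angle, whatever the lens; pixels are square), "cx", "cy" (the principal point, pixels), "rvec" (rotation vector, rad) and "tvec" (3), from world to camera coordinates, as OpenCV has them. Camera axes: x right, y down, z forward; pixel columns grow to the right and rows downward; lengths in mm; the calibration is good to about 2 mm. A picture is of the moment at which its call begins. There is no depth.
- order.finish_job(): hands the job in; it is judged then, once.
The state is a dict: "clock": time; "qpos": joint angles; "qd": joint speeds; "tau": joint torques, N m; "eef_pos": TCP position; "tool_rot": TCP orientation; "force": force on the tool from outside, world axes, zero at the start; "torque": the same for the moment, N m; "width": finger opening in mm; "gripper_force": force on a finger pad.
Only numpy, scipy, OpenCV 4.12 (cv2) and the standard library are available. Lean on these libraries where they do the work, as an engineer would, in place of code of your own. Each camera call takes 0.05 s, during which the arm holds its last target. There are 200 camera calls.

## Working session

There is one attempt and no reset: what is moved stays moved. The work goes in short steps, Python scripts to look and compute and a tool call to move; the robot and the scene stay as the last step left them, time stands still between calls to the robot, and variables do not carry over. Pictures are saved under pics/ and viewed, at most 10 in all, crops included, and the job is handed in when it is done.

Besides the shell and the picture viewer there is one more tool, called in YAML: its name, and indented under it one key for each argument. move_arm: Moves the arm, as the interface text tells. Its arguments: {"type":"object","properties":{"targets":{"type":"string"}},"required":["targets"]}

```bash
mkdir -p pics
cat > h.py <<'E'
import numpy as np, cv2
from cell import read_state, cams, order, ctrl
from scipy.spatial.transform import Rotation as Ro
def shot(n,f=None):
    d=cams.get_image(n)
    if f: cv2.imwrite('pics/'+f,d['color'][:,:,::-1])
    return d
def K(d):
    f=240/np.tan(np.radians(d['fovy'])/2); return np.array([[f,0,d['cx']],[0,f,d['cy']],[0,0,1.]])
def ray(d,u,v):
    R=cv2.Rodrigues(np.array(d['rvec'],float))[0]; t=np.array(d['tvec'],float).ravel()
    return -R.T@t, R.T@np.linalg.inv(K(d))@np.array([u,v,1.])
def onz(d,u,v,z):
    c,r=ray(d,u,v); return c+r*(z-c[2])/r[2]
def proj(d,P):
    return cv2.projectPoints(np.array(P,float).reshape(-1,1,3),np.array(d['rvec'],float),np.array(d['tvec'],float),K(d),None)[0].reshape(-1,2)
E
python3 - <<'E'
from h import *
a=[shot(n,n+'0.png') for n in('top','side','wrist')]
for d in a: print(d['fovy'],d['cx'],d['cy'],ray(d,320,240))
s=read_state();print(s); print(ctrl.pinch_z)
import pickle;pickle.dump(a,open('a.pkl','wb'))
E
```

```text
52.56279129267878 322.28212880318057 229.09925722243344 (array([ 278.61998301,  -58.42393996, 1219.04764134]), array([ 0.15735407,  0.01078959, -0.98774916]))
54.16915402630539 323.5706985471078 239.3435024601905 (array([ 70.11441713, 625.26463321, 423.23402469]), array([ 0.50379758, -0.7575361 , -0.41519501]))
69.72177382463627 318.18627308924835 239.12225810331856 (array([ 88.16752434, 648.65791232, 373.54353289]), array([ 0.31125176, -0.07955034, -0.94701018]))
{'clock': 0.15, 'qpos': array([-1.37577994,  0.62913729,  0.0384375 ,  1.51811138, -0.02700682,
        0.9963044 , -0.02001386]), 'qd': array([-0.00100182, -0.0027065 , -0.00123387, -0.00374202,  0.00173996,
       -0.00080659, -0.0002664 ]), 'tau': array([ 2.42504568e-03, -5.63791001e+01,  1.22818507e+00, -1.93648142e+01,
        1.11750606e-02,  7.49778003e-03, -1.62077089e-05]), 'eef_pos': array([167.45549646, 627.58075037, 230.60640296]), 'tool_rot': array([-3.14014945e+00, -5.67655628e-06,  2.88076812e+00]), 'force': array([-0.43660658, -0.16076322,  0.46056217]), 'torque': array([ 0.00472307, -0.04966378, -0.04509418]), 'gripper_force': 0.0, 'width': 85.5890603110986}
18.700000000000003
```

View pics/top0.png

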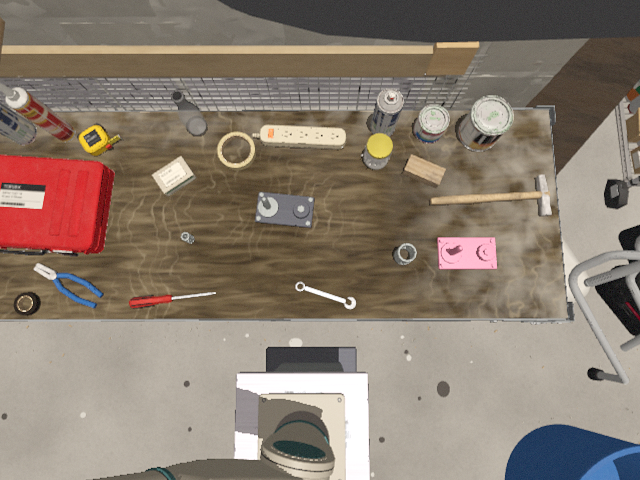

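View pics/side0.png

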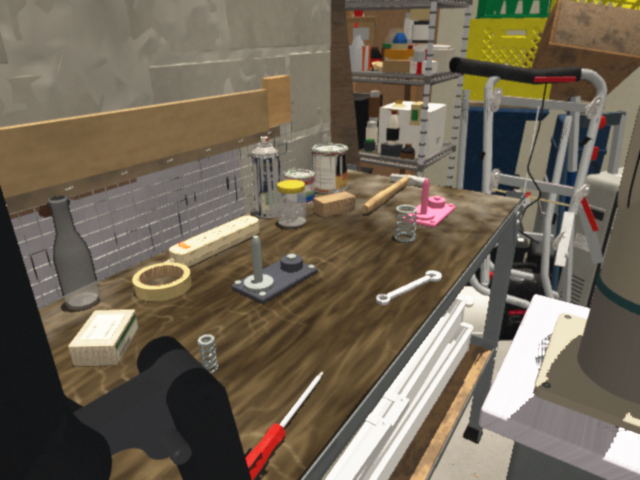

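Top view: the wide spring is at (405,254). The slim spring at (187,238) and the black ring at (26,303) could be taken for it. The grey bracket has its rod at about (268,205) and its boss at (301,211); the pink look-alike is at (467,253). I choose the ring at (405,254) and the grey bracket, and check both in one close crop.

Run:
```python
from h import *
import pickle
t,s,w=pickle.load(open('a.pkl','rb'))
c=lambda d,x,y,w,h,k:cv2.resize(d['color'][y:y+h,x:x+w,::-1],None,fx=k,fy=k,interpolation=cv2.INTER_CUBIC)
A=np.hstack([c(t,250,180,70,55,5.7),c(t,375,225,70,55,5.7)])
B=np.hstack([c(s,225,220,100,80,4),c(s,375,190,100,80,4)])
m=min(A.shape[1],B.shape[1]);o=np.vstack([A[:,:m],B[:,:m]]);print(o.shape,A.shape);cv2.imwrite('pics/c1.png',o)
for n,u,v,z in[('wide top',405,251,70),('wide bot',405,257,0),('seat',268,209,18),('boss',301,211,34),('slim',187,237,25)]:print(n,onz(t,u,v,z))
print(t['color'][254,405])
```

```text
(634, 798, 3) (314, 798, 3)
wide top [ 434.40291983 -248.22284494   70.        ]
wide bot [ 428.64795252 -259.27975681    0.        ]
seat [549.938691    86.27775841  18.        ]
boss [540.86811181   1.81944749  34.        ]
slim [477.64783769 286.41763765  25.        ]
[107  93  74]
```

View pics/c1.png

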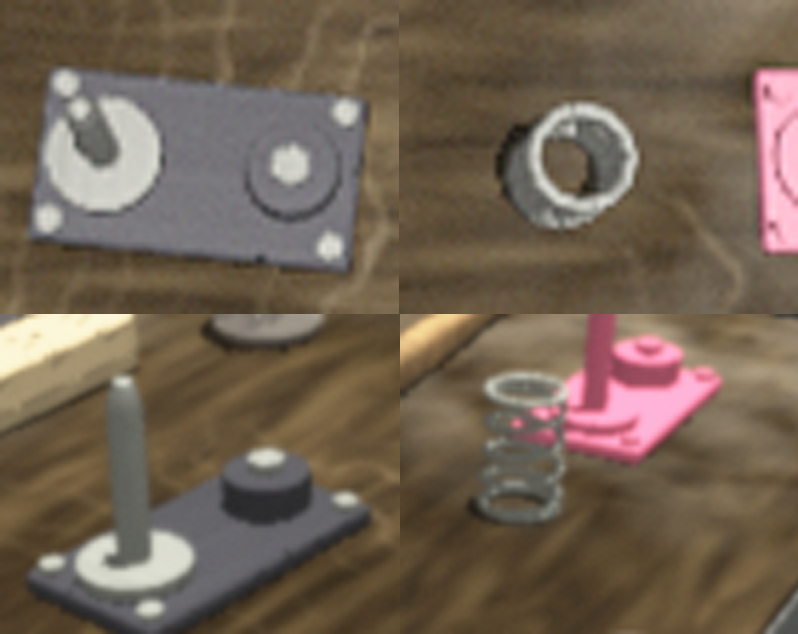

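```bash
cat >> h.py <<'E'
def go(P):
    s=read_state(); R=Ro.from_euler('xyz',s['tool_rot']); p=s['eef_pos']
    for q in P:
        print(np.round(q),'cm tool:',np.round(R.inv().apply(np.array(q,float)-p)/10,2)); p=np.array(q,float)
E
python3 - <<'E'
from h import *
import pickle
t,s,w=pickle.load(open('a.pkl','rb'))
W=onz(t,406.9,252,70);S=onz(t,267.7,206.8,18);T=onz(t,263.6,198.5,103)
print(W,S,T)
# side: seat crop (134,562-314)/4 ; tip (122,382-314)/4 ; wide top (526-399,388-314)/4
print(onz(s,225+33.5,220+62,18),onz(s,225+30.5,220+17,103),onz(s,375+31.5,190+18.3,70))
go([[420,300,230],[480,-50,230],[W[0],W[1],150],[W[0],W[1],31]])
E
```

```text
[ 431.98746327 -252.66042294   70.        ] [555.65482776  87.138231    18.        ] [556.1983724   86.88566808 103.        ]
[555.11005493  90.3575809   18.        ] [556.14283096  88.7794382  103.        ] [ 433.12840533 -253.20193007   70.        ]
[420 300 230] cm tool: [-32.85 -25.14   0.1 ]
[480 -50 230] cm tool: [-14.82 -32.27   0.05]
[ 432. -253.  150.] cm tool: [ -0.59 -20.81   8.03]
[ 432. -253.   31.] cm tool: [-0.    0.02 11.9 ]
```

move_arm:
  targets: "1 -3.2 -2.5 0 0 0 0;1 -3.2 -2.5 0 0 0 0;1 -3.2 -2.5 0 0 0 0;1 -3.2 -2.5 0 0 0 0;1 -3.2 -2.5 0 0 0 0"

```text
clock: 0.57
eef_pos: [290.6, 464.2, 231.1]
tool_rot: [-3.141, 0.0, 2.881]
force: [1.5, 0.2, 0.8]
width: 85.6
gripper_force: 0.0
```

move_arm:
  targets: "1 -3.2 -2.5 0 0 0 0;1 -3.2 -2.5 0 0 0 0;1 -3.2 -2.5 0 0 0 0;1 -3.2 -2.5 0 0 0 0;1 -3.2 -2.5 0 0 0 0"

```text
clock: 0.98
eef_pos: [413.0, 302.2, 231.3]
tool_rot: [-3.142, -0.0, 2.881]
force: [0.8, 0.9, 0.2]
width: 85.1
gripper_force: 0.0
```

move_arm:
  targets: "1 -1.5 -3.3 0 0 0 0;1 -1.5 -3.3 0 0 0 0;1 -1.5 -3.3 0 0 0 0;1 -1.5 -3.3 0 0 0 0;1 -1.5 -3.3 0 0 0 0"

```text
clock: 1.4
eef_pos: [442.1, 123.4, 231.3]
tool_rot: [-3.142, -0.0, 2.881]
force: [0.2, 0.4, 0.0]
width: 85.5
gripper_force: 0.0
```

move_arm:
  targets: "1 -1.5 -3.3 0 0 0 0;1 -1.5 -3.3 0 0 0 0;1 -1.5 -3.3 0 0 0 0;1 -1.5 -3.3 0 0 0 0;1 -1.5 -3.3 0 0 0 0"

```text
clock: 1.82
eef_pos: [472.0, -55.3, 231.3]
tool_rot: [3.142, -0.0, 2.881]
force: [1.6, -0.4, -0.1]
width: 85.5
gripper_force: 0.0
```

move_arm:
  targets: "1 -0.2 -3.3 1.3 0 0 0;1 -0.2 -3.3 1.3 0 0 0;1 -0.2 -3.3 1.3 0 0 0;1 -0.2 -3.3 1.3 0 0 0;1 -0.2 -3.3 1.3 0 0 0"

```text
clock: 2.23
eef_pos: [438.6, -217.0, 165.6]
tool_rot: [3.142, -0.0, 2.881]
force: [0.3, -0.9, -0.2]
width: 85.2
gripper_force: 0.0
```

move_arm:
  targets: "1 -0.3 -3.3 1.3 0 0 0;1 0 0 0 0 0 0;1 0 0 0 0 0 0"

```text
clock: 2.48
eef_pos: [432.1, -250.2, 152.4]
tool_rot: [-3.141, -0.002, 2.876]
force: [0.3, 0.4, -0.1]
width: 85.5
gripper_force: 0.0
```

Run:
```python
from h import *
s=read_state();print(s['qpos'],s['eef_pos'])
d=shot('wrist','w1.png');print(proj(d,[[432.5,-253,70],[432.5,-253,0]]))
go([[432.5,-253,100],[432.5,-253,31]])
```

```text
[ 0.40437398  0.53456298  0.09211118  2.01216028 -0.08162076  0.60012748
  1.85618658] [ 432.14734512 -250.19717209  152.41887333]
[[314.88301414 249.22788158]
 [315.62956345 222.11467903]]
[ 432. -253.  100.] cm tool: [-0.07 -0.47  5.29]
[ 432. -253.   31.] cm tool: [-0.01 -0.    6.9 ]
```

View pics/w1.png

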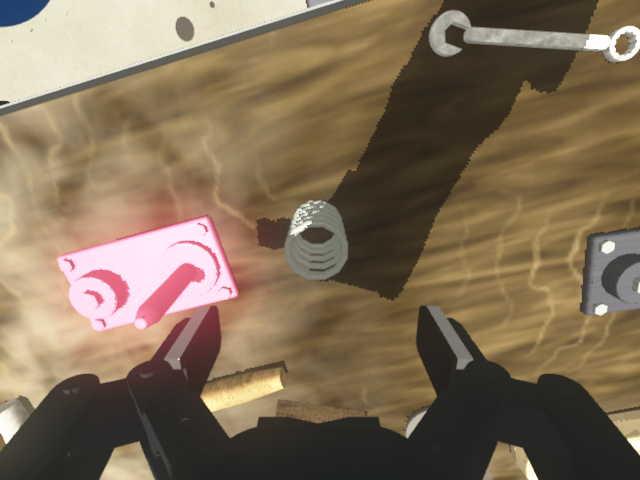

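The wrist view shows the wide spring with its top ring at (317,250), as predicted at (315,249). The pink bracket is at (150,275), well clear of the fingers.

move_arm:
  targets: "1 0 -0.2 3 0 0 0;1 0 0 3 0 0 0;1 0 0 2.5 0 0 0;1 0 0 2 0 0 0;1 0 0 1.5 0 0 0"

```text
clock: 2.95
eef_pos: [433.6, -247.7, 32.1]
tool_rot: [3.14, -0.001, 2.884]
force: [-0.0, 0.1, 0.6]
width: 85.3
gripper_force: 0.0
```

move_arm:
  targets: "1 0 0 0 0 0 0;-1 0 0 0 0 0 0;-1 0 0 0 0 0 0;-1 0 0 0 0 0 0;-1 0 0 0 0 0 0"

```text
clock: 3.37
eef_pos: [434.1, -250.5, 34.7]
tool_rot: [-3.141, 0.003, 2.881]
force: [-0.7, 0.7, 5.6]
width: 43.1
gripper_force: 59.9
```

move_arm:
  targets: "-1 0 0 0 0 0 0;-1 0 0 0 0 0 0;-1 0 0 0 0 0 0;-1 0 0 0 0 0 0;-1 0 0 0 0 0 0"

```text
clock: 3.78
eef_pos: [434.1, -250.5, 34.7]
tool_rot: [-3.141, 0.003, 2.881]
force: [-0.7, 1.1, 6.8]
width: 43.2
gripper_force: 59.9
```

move_arm:
  targets: "-1 0 0 -1 0 0 0;-1 0 0 -3 0 0 0;-1 0 0 -4 0 0 0;-1 0 0 -4 0 0 0;-1 0 0 -3 0 0 0"

```text
clock: 4.2
eef_pos: [433.4, -250.4, 187.0]
tool_rot: [-3.141, 0.003, 2.88]
force: [0.3, -0.1, -1.0]
width: 43.3
gripper_force: 61.3
```

move_arm:
  targets: "-1 -0.2 2 0 0 0 0;-1 -0.3 3 0 0 0 0;-1 -0.3 3.5 0 0 0 0;-1 -0.3 3.5 0 0 0 0;-1 -0.3 3.5 0 0 0 0"

```text
clock: 4.62
eef_pos: [486.7, -102.6, 184.4]
tool_rot: [3.141, 0.001, 2.88]
force: [-0.3, -0.0, -0.7]
width: 43.0
gripper_force: 61.3
```

move_arm:
  targets: "-1 -0.3 3 0 0 0 0;-1 -0.3 3 0 0 0 0;-1 -0.3 2.5 0 0 0 0;-1 -0.1 1 0 0 0 0;-1 0 0 0 0 0 0"

```text
clock: 5.03
eef_pos: [521.4, -11.7, 183.9]
tool_rot: [3.14, 0.001, 2.886]
force: [-0.5, -1.1, -0.7]
width: 43.0
gripper_force: 61.3
```

Run:
```python
from h import *
import pickle
a=[shot(n) for n in('top','side')];pickle.dump(a,open('b.pkl','wb'))
s=read_state();print(s['eef_pos'],s['tool_rot'],s['force'],s['width'])
c=lambda d,x,y,w,h,k:cv2.resize(d['color'][y:y+h,x:x+w,::-1],None,fx=k,fy=k,interpolation=cv2.INTER_CUBIC)
p=proj(a[1],[s['eef_pos']])[0];print(p);x,y=int(p[0])-80,int(p[1])-90
print(x,y);cv2.imwrite('pics/c2.png',c(a[1],max(x,0),max(y,0),160,200,3))
```

```text
[520.06183614 -16.03631354 183.62584996] [-3.14042162e+00 -2.34237564e-04  2.88022826e+00] [-0.55573601 -1.53267409 -0.7910756 ] 43.13952204985759
[308.2084604 178.1448285]
228 88
```

View pics/c2.png

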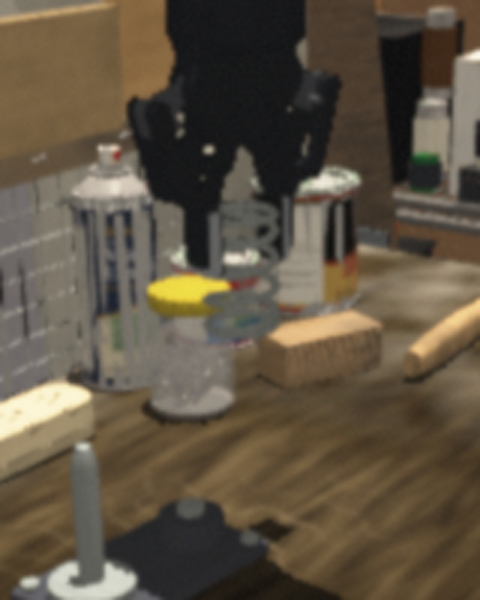

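The side crop shows the spring held between the pads. Its top is at about (257,208) and its bottom at (241,325), so it leans slightly, with the bottom towards +x. I'll move over the rod and measure the lean there.

move_arm:
  targets: "-1 -0.2 2.5 0 0 0 0;-1 -0.2 3 0 0 0 0;-1 -0.2 3 0 0 0 0;-1 -0.1 2 0 0 0 0;-1 -0.1 0.5 0 0 0 0"

```text
clock: 5.55
eef_pos: [557.4, 91.5, 183.4]
tool_rot: [3.14, 0.0, 2.883]
force: [0.2, 0.0, -1.4]
width: 43.3
gripper_force: 61.3
```

move_arm:
  targets: "-1 0 0 0 0 0 0;-1 0 0 0 0 0 0;-1 0 0 0 0 0 0"

```text
clock: 5.8
eef_pos: [556.3, 86.2, 183.3]
tool_rot: [-3.14, -0.0, 2.877]
force: [0.5, -1.0, -2.1]
width: 43.0
gripper_force: 61.3
```

Run:
```python
from h import *
import pickle
a=[shot(n) for n in('side','wrist')];pickle.dump(a,open('b.pkl','wb'))
s=read_state();e=s['eef_pos'];print(e,s['tool_rot'],s['force'],s['width'])
c=lambda d,x,y,w,h,k:cv2.resize(d['color'][y:y+h,x:x+w,::-1],None,fx=k,fy=k,interpolation=cv2.INTER_CUBIC)
p=proj(a[0],[e,e+[0,0,35],e-[0,0,35],[555.8,88,103]]);x,y=int(p[0,0])-45,int(p[0,1])-45
print(x,y,(p-[x,y])*5)
q=proj(a[1],[e,e+[0,0,35],e-[0,0,35],[555.8,88,103]]);print(q,(q-[250,100])*2.5)
cv2.imwrite('pics/c3.png',np.hstack([c(a[0],x,y,80,110,5),c(a[1],240,100,160,220,2.5)]))
```

```text
[556.52628907  87.05077043 183.39577398] [-3.14047861e+00 -1.35919292e-04  2.87760790e+00] [ 0.26002988 -0.04238438 -0.94168977] 43.41152897385116
207 145 [[228.98346456 228.86784014]
 [221.55398915 122.6686777 ]
 [236.13192343 331.05006751]
 [244.8164489  459.41988405]]
[[319.88504643 307.64439039]
 [320.1786764  355.21192962]
 [319.69138304 276.27126038]
 [320.57456015 247.32038855]] [[174.71261608 519.11097598]
 [175.44669101 638.02982406]
 [174.22845759 440.67815096]
 [176.43640036 368.30097137]]
```

View pics/c3.png

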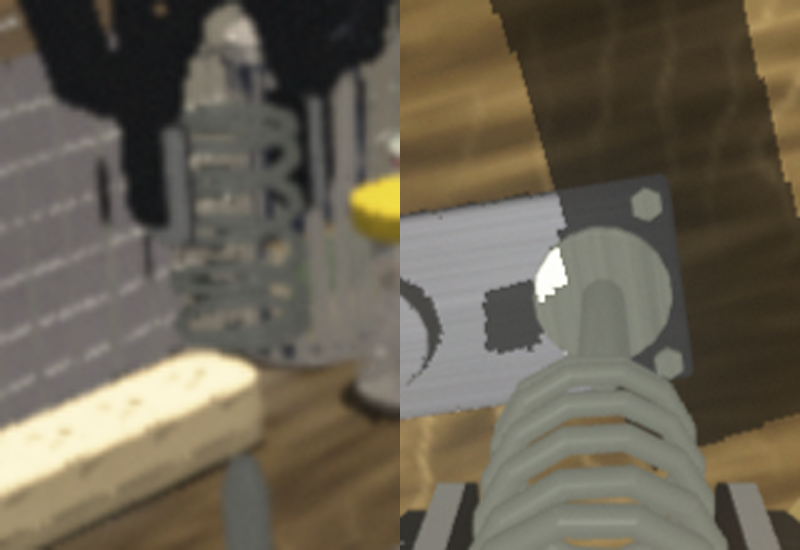

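The side half shows a lean of only about 4° (top centre x≈240, bottom ≈241, against 222 and 236 for a vertical axis). The wrist half shows the spring bottom (x≈600) in line with the rod (x≈604). I'll turn 4° about tool y and lower in steps.

move_arm:
  targets: "-1 -0.2 0.1 0 0 4 0;-1 -0.1 0 1.5 0 0 0;-1 -0.14 0 2 0 0 0;-1 -0.1 0 1.5 0 0 0;-1 0 0 0 0 0 0"

```text
clock: 6.32
eef_pos: [556.6, 88.3, 130.5]
tool_rot: [-3.139, -0.075, 2.879]
force: [-0.6, -0.6, -1.8]
width: 43.2
gripper_force: 61.4
```

Run:
```python
from h import *
a=[shot(n) for n in('side','wrist')]
s=read_state();e=s['eef_pos'];print(e,s['tool_rot'],s['force'],s['width'])
c=lambda d,x,y,w,h,k:cv2.resize(d['color'][y:y+h,x:x+w,::-1],None,fx=k,fy=k,interpolation=cv2.INTER_CUBIC)
p=proj(a[0],[e,e+[0,0,35],e-[0,0,35],[555.8,88,103],[555.8,88,18]]);x,y=int(p[0,0])-45,int(p[0,1])-30
print(x,y,(p-[x,y])*5)
cv2.imwrite('pics/c4.png',np.hstack([c(a[0],x,y,80,110,5),c(a[1],240,100,160,220,2.5)]))
```

```text
[558.66629607  88.9234119  133.1426659 ] [-3.14080875 -0.07066099  2.87945312] [ 0.68688412  0.29569188 -1.01455946] 43.205335791034145
208 189 [[225.44639343 154.87691612]
 [218.24536115  54.3357271 ]
 [232.38212849 251.71401148]
 [239.8164489  239.41988405]
 [255.37553701 461.64442183]]
```

View pics/c4.png

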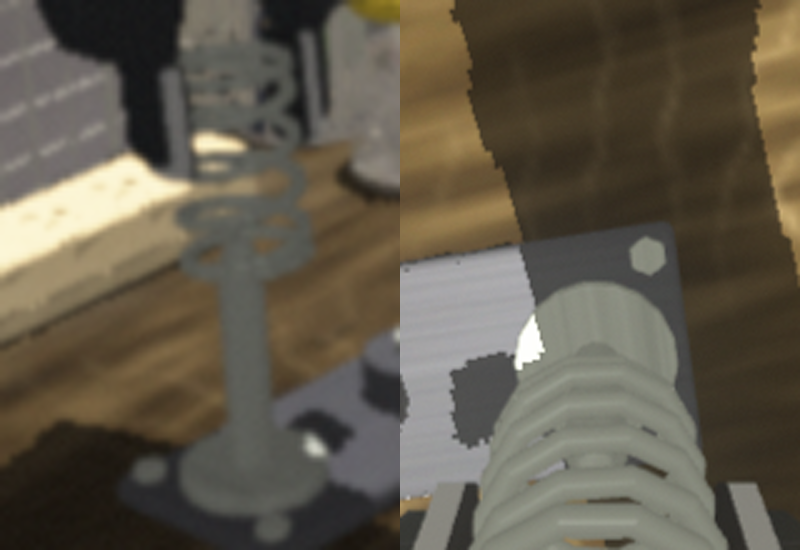

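The rod tip, at side-crop (240,235), is inside the spring's bottom ring, centred at (246,255). Lowering further.

move_arm:
  targets: "-1 0 0 1.5 0 0 0;-1 -0.05 0 1.5 0 0 0;-1 -0.1 0 1.5 0 0 0;-1 -0.1 0 1.3 0 0 0;-1 0 0 0 0 0 0"

```text
clock: 6.83
eef_pos: [556.7, 89.9, 74.4]
tool_rot: [-3.141, -0.072, 2.88]
force: [-0.4, 0.7, -0.4]
width: 43.0
gripper_force: 61.4
```

move_arm:
  targets: "-1 0 0 0 0 0 0;-1 -0.07 0 1 0 0 0;-1 0 0 0 0 0 0"

```text
clock: 7.08
eef_pos: [557.6, 90.3, 65.0]
tool_rot: [3.141, -0.069, 2.881]
force: [0.7, -0.3, -1.6]
width: 42.9
gripper_force: 61.4
```

move_arm:
  targets: "-1 -0.03 0 0.4 0 0 0;-1 -0.03 0 0.4 0 0 0;-1 0 0 0 0 0 0"

```text
clock: 7.33
eef_pos: [557.1, 90.3, 56.6]
tool_rot: [-3.141, -0.071, 2.881]
force: [-1.1, -0.6, -1.5]
width: 43.2
gripper_force: 61.4
```

move_arm:
  targets: "-1 -0.01 0 0.2 0 0 0;-1 0 0 0 0 0 0"

```text
clock: 7.5
eef_pos: [557.3, 90.3, 54.9]
tool_rot: [-3.141, -0.07, 2.881]
force: [0.2, -0.2, -1.1]
width: 43.1
gripper_force: 61.4
```

move_arm:
  targets: "-1 -0.01 0 0.2 0 0 0;-1 0 0 0 0 0 0"

```text
clock: 7.67
eef_pos: [557.6, 90.3, 54.0]
tool_rot: [3.141, -0.07, 2.881]
force: [-2.0, -0.3, 4.8]
width: 42.8
gripper_force: 62.1
```

Contact is starting; I'll press a little and look.

move_arm:
  targets: "-1 -0.01 0 0.2 0 0 0;-1 0 0 0 0 0 0;-1 0 0 0 0 0 0"

```text
clock: 7.92
eef_pos: [557.6, 90.4, 53.7]
tool_rot: [3.141, -0.069, 2.881]
force: [-5.8, -0.4, 19.1]
width: 43.1
gripper_force: 63.3
```

Run:
```python
from h import *
a=[shot(n) for n in('side','wrist')]
s=read_state();e=s['eef_pos'];print(e,s['tool_rot'],s['force'],s['width'])
c=lambda d,x,y,w,h,k:cv2.resize(d['color'][y:y+h,x:x+w,::-1],None,fx=k,fy=k,interpolation=cv2.INTER_CUBIC)
x,y=208,209
print((proj(a[0],[[555.8,88,88],[555.8,88,18]])-[x,y])*5)
cv2.imwrite('pics/c5.png',np.hstack([c(a[0],x,y,80,90,5),c(a[1],240,120,160,180,2.5)]))
```

```text
[557.58737296  90.40640361  53.68987013] [ 3.14079199 -0.06920362  2.88067671] [-4.79174715 -0.54962213 20.10160514] 43.45246274716478
[[242.66288192 180.07440425]
 [255.37553701 361.64442183]]
```

View pics/c5.png

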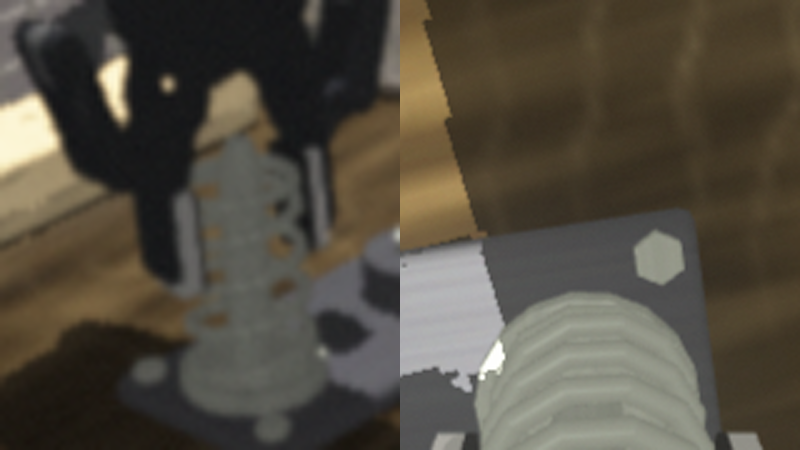

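The side crop shows the spring down on the seat, and the wrist force of 20 N confirms contact. I'll relax the push, open, and withdraw straight up.

move_arm:
  targets: "-1 0 0 -0.15 0 0 0;-1 0 0 0 0 0 0;1 0 0 0 0 0 0;1 0 0 0 0 0 0;1 0 0 0 0 0 0"

```text
clock: 8.43
eef_pos: [557.5, 90.3, 52.4]
tool_rot: [-3.142, -0.07, 2.881]
force: [0.2, -0.1, 0.8]
width: 77.7
gripper_force: 0.0
```

move_arm:
  targets: "1 0 0 0 0 0 0;1 0 0 0 0 0 0;1 0 0 0 0 0 0;1 0.03 0 -0.5 0 0 0;1 0.07 0 -1 0 0 0"

```text
clock: 8.85
eef_pos: [556.6, 90.1, 67.1]
tool_rot: [-3.141, -0.072, 2.881]
force: [0.3, 0.0, 0.5]
width: 85.3
gripper_force: 0.0
```

move_arm:
  targets: "1 0.1 0 -2 0 0 0;1 0.2 0 -3 0 0 0;1 0.2 0 -3 0 0 0;1 0.2 0 -3 0 0 0;1 0.2 0 -3 0 0 0"

```text
clock: 9.27
eef_pos: [558.2, 90.0, 210.4]
tool_rot: [3.141, -0.069, 2.881]
force: [0.3, 1.3, 0.1]
width: 85.5
gripper_force: 0.0
```

Run:
```python
from h import *
a=[shot(n) for n in('side','wrist')]
s=read_state();print(s['eef_pos'],s['force'],s['width'])
c=lambda d,x,y,w,h,k:cv2.resize(d['color'][y:y+h,x:x+w,::-1],None,fx=k,fy=k,interpolation=cv2.INTER_CUBIC)
print((proj(a[0],[[555.8,88,88],[555.8,88,18]])-[180,209])*2.6)
cv2.imwrite('pics/c6.png',np.hstack([c(a[0],180,209,150,180,2.6),c(a[1],240,120,160,187,2.5)]))
```

```text
[561.7274513   90.43814043 213.87197038] [-0.09296893  0.32008613 -0.72182369] 85.5475229460114
[[198.9846986   93.63869021]
 [205.59527925 188.05509935]]
```

View pics/c6.png

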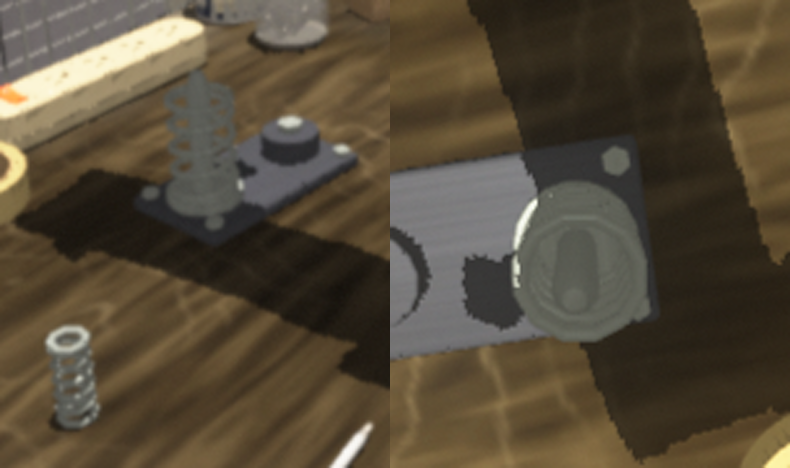

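The wide spring stands upright on the seat, round the rod (side crop about (202,140)). The slim spring still stands at (73,378), and the gripper is clear.

```bash
python3 -c "
from cell import order;print(order.finish_job())"
```

```text
the job is handed in; nothing more can be done
None
```

The wide spring is on the rod and stands upright on the seat, released. The slim spring still stands where it was, and I handed the job in at about 9.5 s on the robot's clock; no verdict came back.

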